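# Hang the room monitor on its keyhole screw

## Robot

A 7-joint arm with a two-finger parallel gripper is mounted at the origin on the work surface. World frame = base frame: x ahead of the robot, y to its left, z up, the work surface at z = 0. Lengths are in m, angles in rad, forces in N, time in s.
With the tool pointing down it reaches from about 0.425 to 0.875 m from the base axis. Payload 9.9 kg.
Tool frame: the origin (TCP) lies at the very end of the fingers, on their centre line; the grasp point (between the pads) lies 19 mm behind it; z points along the fingers, y is the line along which they close (so a half turn about z gives the same grasp; the last joint's range is limited). The gripper opens to 85 mm and grips with 20 to 120 N. Pads are 22 mm wide; open, the fingers measure 114 mm over their backs; the gripper's body (76 mm by 85 mm) begins 54 mm behind the grasp point. The pads swing forward as they close: fully open they stand 13 mm farther back than shut.
Start: joints at [1.145, 0.576, 0.025, 1.437, -0.015, 1.129, -0.057], TCP at [0.226, -0.636, 0.231] pointing down, gripper open.
Joint ranges: [-2.76, 2.76], [-0.34, 2.15], [-1.52, 1.57], [0.19, 2.46], [-1.09, 4.23], [0.17, 1.99], [-2.82, 2.82]. Speed limits (rad/s): [2.22, 2.22, 3.01, 3.01, 3.14, 3.14, 3.14].

## Interface

Orientations are given as a unit quaternion [w, x, y, z].
In Python, from bench import arm, eyes gives the robot as it stands.
- The arm moves only by the tool step_arm, never from a script. Its argument "steps" is a list that holds one entry, the list of rows, each a list of 7 numbers: the shift along the tool's x, y, z in units of 0.25 m (1.0 is 0.25 m), then the turn, a rotation vector about the tool's x, y, z in units of 30 degrees (1.0 is 30 degrees), then the gripper command: -1 is shut, 1 is fully open, values between are in proportion. A call has 1 to 5 rows; each row shifts and turns the commanded pose from where the row before left it, along the tool's axes as they then stand; what a row does not reach is not made up. A row lasts 1/12 s, in which the tool goes at most 41.7 mm and 7.16 degrees, less where a joint would pass 70% of its speed; a pose out of reach is approached as far as the arm can. A call with a number of a shift or a turn outside -1 to 1 is refused whole. A call with a gripper value outside its range is refused whole. The fingers move at their own pace and stop on an object; "force" is the grip in N (left out, the last holds). Time passes only in rows, so rows that do not move let the fingers close. It gives the time, the measured TCP pose, the force, the opening and the grip force at its end, in the units of the state.
- arm.sense(): the state, without advancing time (a new reading comes with each control period).
- eyes.snapshot(name): name is "side" or "top" or "wrist"; returns (picture, depth): 420x560x3 uint8, blue, green, red; 420x560 float32, m along the optical axis (not along the pixel's ray), 0 where there is no reading.
- eyes.camera_info(name): a dict with "K" (3x3 intrinsics, pixels), "k1" (the pictures are not rectified: a ray, as slopes to the right and down, at radius r is drawn at 1 + k1 r^2 times it, then the intrinsics apply), "world_from_camera" (4x4, takes a point from camera to world coordinates); the wrist camera has in their place "T_tool_cam" (4x4, takes a point from camera to tool coordinates, whose origin is the TCP and whose axes are the flange's). Camera axes: x right, y up, looking along -z (the intrinsics and any distortion apply to the point x, -y, -z); pixel columns grow to the right and rows downward; lengths in m; the calibration is good to about 2 mm. A picture is of the moment at which its call begins: read the wrist's pose just before it. camera_info takes no time and is no camera call.
- arm.close_job(): hands the job in; it is judged then, once.
The state is a dict: "clock": time; "q": joint angles; "joint_vel": joint speeds; "tau": joint torques, N m; "tcp_pos": TCP position; "tool_rot": TCP orientation; "force": force on the tool from outside, world axes, zero at the start; "torque": the same for the moment, N m; "finger_gap": finger opening in m; "grip_force": force on a finger pad.
Only numpy, scipy, OpenCV 4.12 (cv2) and the standard library are available. Lean on these libraries where they do the work, as an engineer would, in place of code of your own. Each camera call takes 0.05 s, during which the arm holds its last target. There are 200 camera calls.

## Task

Hang the white room monitor on the screw that sticks out of the mounting plate on the low bench divider: slip the wide end of the keyhole in its back over the screw head, then pull it down until it locks fully home, keeping hold of it until then, and leave it hanging upright. Work by feel and gently (never more than about 30 N on the screw, plate or divider), and leave the rack, the bottle and the vials standing where they are.

Things in the scene. Friction and masses are not known exactly. Their poses are not given: they have to be found in the camera images.
- monitor_centre (a point): Room monitor (temperature display): loose white plastic box, 60 mm wide (y), 36 deep (x), 104 tall (z), 0.26 kg +-20%, rigid; starts standing on the bench. Point at its centre, 52 mm up. x points out of its back (keyhole side), display on the front (-x), z up. Four round rubber bumpers near the corners stand 2 mm proud of its back and rest on the plate when it hangs.
- keyhole_entry (a point): Centre of the keyhole's wide opening (octagon, 16 mm across) on the monitor's back plane and mid-line, 70 mm above its underside (18 mm above and 18 mm behind monitor_centre). Wall 3 mm thick; the cavity inside ends 13 mm from the back plane. With the bumpers touching the plate, the lips of the slot have 1.5 mm to spare under the screw head. Axes as monitor_centre.
- keyhole_seat (a point): Closed upper end of the keyhole's slot: the screw's axis lies here when home. On the back plane, 14 mm straight above keyhole_entry; slot 8.5 mm wide. The monitor goes down 14 mm to lock. Two spring fingers in the slot resist the pull (about 4 to 10 N) from 8 to 4 mm before the end, then snap shut behind the shank; then comes the hard stop. Its resting weight does not pass them.
- slot_mid (a point): Middle of the level slot in the aluminium mounting plate (130 x 122 x 2 mm) on the divider's face, on the plate's front. +x into the divider, z up, y along the slot. A steel pan-head screw is clamped rigidly in the slot, at the slot's height, anywhere up to 8 mm either side of this point (not measured: see or feel it). It stands out along -x: shank 6 mm thick, 6.5 long; head 12 across, 4.5 thick.
- divider: Fixed low bench divider, rigid: upright grey panel with aluminium edges, 22 mm thick (x), 460 long (y), 205 high. Origin at the centre of its underside; the face with the plate looks to its -x, 11 mm from the origin. The slot is 160 to 172 mm above the bench; the plate reaches 25 mm above and 97 mm below it. Two flat steel clamp feet lie behind it, up to 80 mm out.
- vial_rack: Bystander, to be left alone: blue wire-grid vial rack with a few vials, 100 x 200 x 50 mm (vials to 61 mm), origin at the centre of its underside.
- bottle: Bystander, to be left alone: grey reagent bottle with a blue cap, 70 mm across, 150 mm tall, origin at the centre of its underside.
- vial_a: Bystander, to be left alone: glass sample vial with a white cap, 20 mm across, 46 mm tall, origin at the centre of its underside.
- vial_b: Bystander, to be left alone: a second vial like the first.
Mind the look-alikes: they are no part of the job. Of the things like the part that bears monitor_centre, leave any that is pink; of the rest the larger one is meant.

How it is judged:
By the outcome, as a careful person would: the job done as asked, in the order asked, and still so for the second after the job is handed in, with the robot touching nothing.
It also fails if it takes over 58 s, if anything falls off the work surface, if the arm or the gripper's body presses on something with over 40 N, if the wrist force passes 120 N, or if a joint passes its speed limit or range.

## Working session

There is one attempt and no reset: what is moved stays moved. The work goes in short steps, Python scripts to look and compute and a tool call to move; the robot and the scene stay as the last step left them, time stands still between calls to the robot, and variables do not carry over. Pictures are saved under pics/ and viewed, at most 10 in all, crops included, and the job is handed in when it is done.

Besides the shell and the picture viewer there is one more tool, called after ">>>" as a command line: name --argument value ..., lists and objects as JSON in quotes. step_arm: Moves the arm, as the interface text tells. Its arguments: {"type":"object","properties":{"steps":{"type":"array","items":{"type":"array","items":{"type":"array","items":{"type":"number","minimum":-1,"maximum":1}}}},"force":{"type":"number"}},"required":["steps"]}

```bash
ls; mkdir -p pics; cat > h.py <<'E'
import numpy as np, cv2
from bench import arm, eyes
from scipy.spatial.transform import Rotation as R
def tool():
    s=arm.sense(); w,x,y,z=s["tool_rot"]; T=np.eye(4); T[:3,:3]=R.from_quat([x,y,z,w]).as_matrix(); T[:3,3]=s["tcp_pos"]; return T
def snap(n):
    c=eyes.camera_info(n)
    T=tool()@np.array(c["T_tool_cam"]) if n=="wrist" else np.array(c["world_from_camera"])
    p,d=eyes.snapshot(n); return p,d,np.array(c["K"]),c["k1"],T
def ray(uv,K,k1,T):
    a=np.array([(uv[0]-K[0,2])/K[0,0],(uv[1]-K[1,2])/K[1,1]]); b=a.copy()
    for _ in range(20): b=a/(1+k1*(b@b))
    return T[:3,3],T[:3,:3]@np.array([b[0],-b[1],-1])
def onz(uv,K,k1,T,z):
    o,d=ray(uv,K,k1,T); return o+d*(z-o[2])/d[2]
def onx(uv,K,k1,T,x):
    o,d=ray(uv,K,k1,T); return o+d*(x-o[0])/d[0]
def cloud(d,K,k1,T):
    v,u=np.mgrid[:d.shape[0],:d.shape[1]]
    a=np.stack([(u-K[0,2])/K[0,0],(v-K[1,2])/K[1,1]],-1); b=a.copy()
    for _ in range(20): b=a/(1+k1*(b**2).sum(-1,keepdims=True))
    P=np.stack([b[...,0],-b[...,1],-np.ones(d.shape)],-1)*d[...,None]
    P=P@T[:3,:3].T+T[:3,3]; P[d==0]=np.nan; return P
def save(n,**kw):
    r=snap(n); return r
E
python3 - <<'E'
from h import *
s=arm.sense(); print({k:np.round(v,3) for k,v in s.items()})
ims=[]
for n in ("side","top"):
    p,d,K,k1,T=snap(n); np.savez(f"{n}.npz",p=p,d=d,K=K,k1=k1,T=T); cv2.imwrite(f"pics/{n}0.png",p)
    print(n,np.round(T,3),K[0,0],k1,(d>0).mean())
E
```

```text
pics
{'clock': np.float64(0.0), 'q': array([ 1.145,  0.577,  0.025,  1.438, -0.015,  1.129, -0.057]), 'joint_vel': array([-0.002,  0.   , -0.   ,  0.   ,  0.002,  0.   , -0.001]), 'tau': array([ 0.0000e+00, -7.6575e+01,  2.2510e+00, -2.8597e+01,  1.5000e-02,
        1.3000e-02, -0.0000e+00]), 'tcp_pos': array([ 0.226, -0.636,  0.23 ]), 'tool_rot': array([-0.001,  0.985,  0.17 , -0.   ]), 'force': array([ 0.659,  0.43 , -0.561]), 'torque': array([-0.007,  0.031,  0.013]), 'grip_force': np.float64(0.0), 'finger_gap': np.float64(0.086)}
side [[-0.728  0.386 -0.566  0.047]
 [-0.685 -0.391  0.615  0.594]
 [ 0.016  0.836  0.549  0.629]
 [ 0.     0.     0.     1.   ]] 465.8580319611808 -0.04134219972182337 0.9959608843537415
top [[-0.02   0.992 -0.122  0.408]
 [-1.    -0.019  0.012  0.026]
 [ 0.01   0.122  0.992  1.444]
 [ 0.     0.     0.     1.   ]] 544.2075541454043 -0.05866834441714765 0.9958375850340137
```

View pics/side0.png

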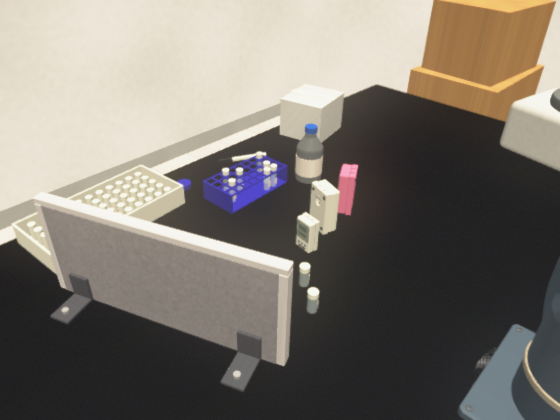

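View pics/top0.png

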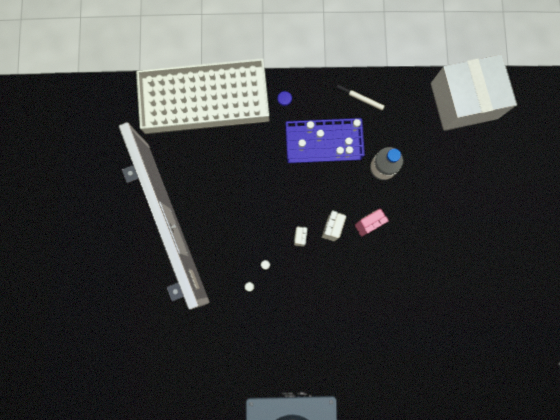

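The picture has three candidates that look like the monitor. Pixels are given for the side view, then the top view.
- Large white: (323,207) and (335,225).
- Small white: (307,232) and (301,237).
- Pink: (347,189) and (372,222).

The large white one fits, because it is not pink and is bigger than the other white one. The divider's plate faces right in the top view, towards these boxes. I'll confirm this in a crop and measure.

```bash
python3 - <<'E'
from h import *
L=lambda n:[np.load(n+".npz")[k] for k in("p","d","K","k1","T")]
C={}
for n in("side","top"):
    p,d,K,k1,T=L(n); P=cloud(d,K,k1,T); C[n]=(p,P)
def info(n,box,lo,hi,col=None):
    p,P=C[n]; u0,v0,u1,v1=box; Q=P[v0:v1,u0:u1].reshape(-1,3)
    Q=Q[(Q[:,2]>lo)&(Q[:,2]<hi)]; return Q
for n,box in(("top",(322,205,350,245)),("top",(293,222,310,250)),("side",(310,175,338,237)),("side",(297,210,320,252))):
    for lo,hi in((.02,.3),):
        Q=info(n,box,lo,hi); zt=np.percentile(Q[:,2],97); print(n,box,len(Q),"ztop",zt)
    Qt=Q[Q[:,2]>zt-.006]; r=cv2.minAreaRect(Qt[:,:2].astype(np.float32)*1000); print(" top rect",np.round(r[0],1),np.round(r[1],1),r[2],cv2.boxPoints(r).round(0).tolist())
# divider
for n,box in(("top",(110,115,215,312)),("side",(15,185,300,360))):
    Q=info(n,box,.195,.215); r=cv2.minAreaRect(Q[:,:2].astype(np.float32)*1000); print(n,"div",len(Q),np.median(Q[:,2]),np.round(r[0],1),np.round(r[1],1),r[2],cv2.boxPoints(r).round(0).tolist())
for nm,box in(("vials",(240,255,275,295)),("bottle",(368,145,405,182)),("rack",(284,116,366,164))):
    Q=info("top",box,.015,.3); print(nm,np.round(Q.min(0),3),np.round(Q.max(0),3))
w=eyes.camera_info("wrist"); print(np.round(w["T_tool_cam"],3),w["K"][0][0],w["k1"])
a=cv2.resize(C["side"][0][150:270,270:380],None,fx=3.6,fy=3.6,interpolation=cv2.INTER_CUBIC)
b=cv2.resize(C["top"][0][110:310,110:230],None,fx=2.16,fy=2.16,interpolation=cv2.INTER_CUBIC)
cv2.imwrite("pics/crop1.png",np.hstack([a,b]))
E
```

```text
top (322, 205, 350, 245) 402 ztop 0.10793868288886828
 top rect [ 549.4 -116.4] [33.  59.4] 69.94426727294922 [[516.0, -122.0], [572.0, -142.0], [583.0, -111.0], [527.0, -91.0]]
top (293, 222, 310, 250) 190 ztop 0.07681728878076852
 top rect [526.8 -31.8] [25.4 41.4] 81.88297271728516 [[504.0, -41.0], [545.0, -47.0], [549.0, -22.0], [508.0, -16.0]]
side (310, 175, 338, 237) 1272 ztop 0.10480057981274792
 top rect [ 548.5 -117.3] [36.9 63.4] 69.34442138671875 [[512.0, -123.0], [572.0, -146.0], [585.0, -111.0], [525.0, -89.0]]
side (297, 210, 320, 252) 669 ztop 0.07386662826880987
 top rect [525.3 -32.1] [27.6 43.9] 85.50190734863281 [[502.0, -44.0], [546.0, -48.0], [548.0, -20.0], [505.0, -17.0]]
top div 1985 0.20486453124282478 [572.4 303. ] [461.6  24.4] 21.03955841064453 [[353.0, 232.0], [361.0, 209.0], [792.0, 375.0], [783.0, 397.0]]
side div 3761 0.20456515321396018 [572.7 302.6] [462.6  25.1] 21.091869354248047 [[352.0, 231.0], [361.0, 208.0], [793.0, 374.0], [784.0, 398.0]]
vials [0.392 0.05  0.016] [0.465 0.11  0.053]
bottle [ 0.677 -0.294  0.016] [ 0.747 -0.224  0.159]
rack [ 0.731 -0.203  0.015] [ 0.839 -0.003  0.07 ]
[[ 0.     0.949  0.316  0.082]
 [ 1.    -0.    -0.     0.   ]
 [-0.     0.316 -0.949 -0.143]
 [ 0.     0.     0.     1.   ]] 373.14000485588326 -0.032630426556848745
```

View pics/crop1.png

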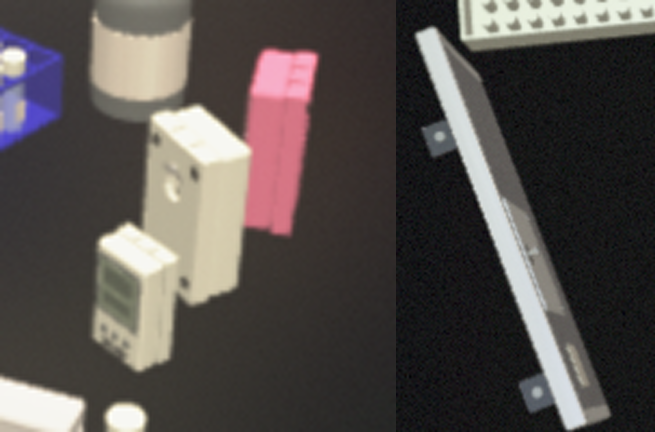

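The crop confirms it: the large white box has its keyhole facing the divider (crop (172,185)) and is larger than the small display box, and the pink one is excluded. The screw sits near (173,227) in the top view. Next I'll work out a viewing pose for the wrist camera.

```bash
cat >> h.py <<'E'
A=np.deg2rad(21.07); n=np.array([-np.sin(A),np.cos(A),0]); t=np.array([np.cos(A),np.sin(A),0]); up=np.array([0,0,1.])
face=np.array([.5725,.3028,0])-.011*n
def rot(x,z):
    z=z/np.linalg.norm(z); x=x-z*(x@z); x/=np.linalg.norm(x); return np.c_[x,np.cross(z,x),z]
def delta(Rg,pg):
    T=tool(); d=T[:3,:3].T@(np.array(pg)-T[:3,3]); r=R.from_matrix(T[:3,:3].T@Rg).as_rotvec(degrees=True)
    print("shift units",np.round(d/.25,3),"turn units",np.round(r/30,3),"rows",round(np.linalg.norm(d)/.0417,1),round(np.linalg.norm(r)/7.16,1))
E
python3 - <<'E'
from h import *
z=np.load("top.npz"); o=onz((173.4,226.7),z["K"],float(z["k1"]),z["T"],.166); print("screw~",o,"off face",(o-face)@n,"along",(o-face)@t)
scr=face+t*((o-face)@t)+up*.166; print(scr)
a=np.deg2rad(40); zz=n*np.sin(a)-up*np.cos(a)
delta(rot(t,zz),scr-.1*zz); print(scr-.1*zz)
E
```

```text
screw~ [0.5450395  0.27225595 0.166     ] off face -0.00762965687619153 along -0.03660538566742761
[0.54229657 0.2793755  0.166     ]
shift units [ 2.425 -2.767 -0.044] turn units [ 1.33  -0.017 -0.047] rows 22.1 5.6
[0.56540532 0.2193943  0.24260444]
```

>>> step_arm --steps '[[[0.14, -0.08, 0, 0, 0, 0, 1], [0.14, -0.08, 0, 0, 0, 0, 1], [0.14, -0.08, 0, 0, 0, 0, 1], [0.14, -0.08, 0, 0, 0, 0, 1], [0.14, -0.08, 0, 0, 0, 0, 1]]]'

```text
clock: 0.52
tcp_pos: [0.3584, -0.4813, 0.231]
tool_rot: [-0.0, 0.985, 0.17, -0.0]
force: [0.6, -0.5, 0.4]
finger_gap: 0.0855
grip_force: 0.0
```

>>> step_arm --steps '[[[0.14, -0.08, 0, 0, 0, 0, 1], [0.14, -0.08, 0, 0, 0, 0, 1], [0.14, -0.08, 0, 0, 0, 0, 1], [0.14, -0.08, 0, 0, 0, 0, 1], [0.14, -0.08, 0, 0, 0, 0, 1]]]'

```text
clock: 0.93
tcp_pos: [0.4898, -0.3284, 0.2311]
tool_rot: [-0.0, 0.985, 0.17, -0.0]
force: [0.4, -0.5, 0.2]
finger_gap: 0.0854
grip_force: 0.0
```

>>> step_arm --steps '[[[0.07, -0.14, 0, 0, 0, 0, 1], [0.07, -0.14, 0, 0, 0, 0, 1], [0.07, -0.14, 0, 0, 0, 0, 1], [0.07, -0.14, 0, 0, 0, 0, 1], [0.07, -0.14, 0, 0, 0, 0, 1]]]'

```text
clock: 1.35
tcp_pos: [0.5124, -0.1341, 0.2311]
tool_rot: [-0.0, 0.985, 0.17, -0.0]
force: [0.3, -0.1, 0.1]
finger_gap: 0.0854
grip_force: 0.0
```

>>> step_arm --steps '[[[0.07, -0.14, 0, 0, 0, 0, 1], [0.07, -0.14, 0, 0, 0, 0, 1], [0.07, -0.14, 0, 0, 0, 0, 1], [0.07, -0.14, 0, 0, 0, 0, 1], [0.07, -0.14, 0, 0, 0, 0, 1]]]'

```text
clock: 1.77
tcp_pos: [0.5362, 0.06, 0.2312]
tool_rot: [0.0, 0.985, 0.17, -0.0]
force: [1.7, -0.2, -0.4]
finger_gap: 0.0852
grip_force: 0.0
```

>>> step_arm --steps '[[[0.07, -0.14, 0, 0.2, 0, 0, 1], [0.07, -0.14, 0, 0.22, 0, 0, 1], [0.07, -0.1, 0, 0.22, 0, 0, 1], [0, 0, 0, 0.22, 0, 0, 1], [0, 0, 0, 0.22, 0, 0, 1]]]'

```text
clock: 2.18
tcp_pos: [0.5551, 0.1671, 0.2417]
tool_rot: [-0.278, 0.945, 0.165, -0.047]
force: [-0.2, -0.5, -1.5]
finger_gap: 0.0853
grip_force: 0.0
```

>>> step_arm --steps '[[[0, 0, 0, 0.22, 0, 0, 1], [0, 0, 0, 0, 0, 0, 1], [0, 0, 0, 0, 0, 0, 1]]]'

```text
clock: 2.43
tcp_pos: [0.5548, 0.1621, 0.2384]
tool_rot: [-0.329, 0.929, 0.158, -0.058]
force: [-0.6, 0.2, -0.0]
finger_gap: 0.0854
grip_force: 0.0
```

```bash
python3 - <<'E'
from h import *
p,d,K,k1,T=snap("wrist"); np.savez("w1.npz",p=p,d=d,K=K,k1=k1,T=T); cv2.imwrite("pics/w1.png",p)
print(arm.sense()["clock"],np.round(tool(),3),arm.sense()["q"].round(2) if hasattr(arm.sense()["q"],"round") else arm.sense()["q"])
E
```

```text
2.4833 [[ 0.943  0.259 -0.211  0.554]
 [ 0.334 -0.733  0.592  0.164]
 [-0.002 -0.629 -0.777  0.24 ]
 [ 0.     0.     0.     1.   ]] [ 0.22  0.59 -0.35  1.64 -0.5   1.17 -1.07]
```

View pics/w1.png

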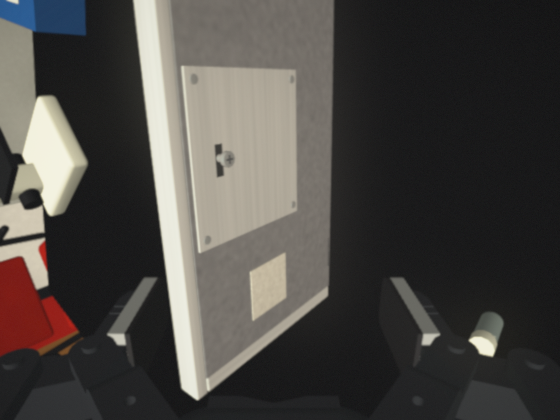

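The wrist view shows the plate at (182–298, 66–250), with its dark slot at (220,145–176) and the screw head at (229,158). The pale label below it is not part of the job. I'll measure the screw from the depth and from rays.

```bash
python3 - <<'E'
from h import *
z=np.load("w1.npz"); p,d,K,k1,T=[z[k] for k in("p","d","K","k1","T")]; k1=float(k1)
P=cloud(d,K,k1,T)
L=lambda Q:np.stack([(Q-face)@n,(Q-face)@t,Q[...,2]],-1)*1000
# plate plane
Q=P[80:225,192:290].reshape(-1,3); q=L(Q); m=abs(q[:,0]-np.nanmedian(q[:,0]))<6; q=q[m]; Q=Q[m]
c=np.linalg.lstsq(np.c_[q[:,1:],np.ones(len(q))],q[:,0],rcond=None)[0]; print("plate off=",c, "at centre",c@[np.median(q[:,1]),150,1])
res=L(P)[...,0]-(L(P)[...,1:]@c[:2]+c[2])
sub=res[140:180,212:245]; m=(sub<-8)&(sub>-16); vv,uu=np.nonzero(m); print(m.sum(),uu.mean()+212,vv.mean()+140, "med off",np.median(sub[m]))
H=L(P)[140:180,212:245][m]; print("head centre mean",H.mean(0),H.min(0),H.max(0))
for uv in((182,66),(298,69),(297,210),(201,251),(220,144),(220,177)):
    o,dd=ray(uv,K,k1,T); pl=face+n*(-.002); s=((pl-o)@n)/(dd@n); print(uv,L(o+s*dd).round(1))
for uv in((229,158),(uu.mean()+212,vv.mean()+140)):
    o,dd=ray(uv,K,k1,T); pl=face+n*(-.013); s=((pl-o)@n)/(dd@n); print(uv,L(o+s*dd).round(1))
a=cv2.resize(p[50:260,170:310],None,fx=2.8,fy=2.8,interpolation=cv2.INTER_CUBIC); b=cv2.resize(p[135:185,205:250],None,fx=8,fy=8,interpolation=cv2.INTER_CUBIC); b=np.pad(b,((0,a.shape[0]-b.shape[0]),(0,0),(0,0))); cv2.imwrite("pics/w1c.png",np.hstack([a,b]))
E
```

```text
plate off= [ 5.38172161e-05  1.47613036e-03 -3.80762081e+00] at centre -3.5879756943283594
185 227.76756756756757 158.73513513513512 med off -10.822310314840852
head centre mean [-14.20371958 -34.10502269 165.48386171] [-16.09168184 -40.30109461 159.23062434] [-11.56269775 -28.62625937 170.93518217]
(182, 66) [ -2.   28.4 189.1]
(298, 69) [-2.  29.2 61.3]
(297, 210) [  -2.  -102.1   64.5]
(201, 251) [  -2.  -101.1  187.1]
(220, 144) [ -2.  -25.  160.8]
(220, 177) [ -2.  -49.4 163. ]
(229, 158) [-13.  -34.1 163.1]
(np.float64(227.76756756756757), np.float64(158.73513513513512)) [-13.  -34.4 164.4]
```

View pics/w1c.png

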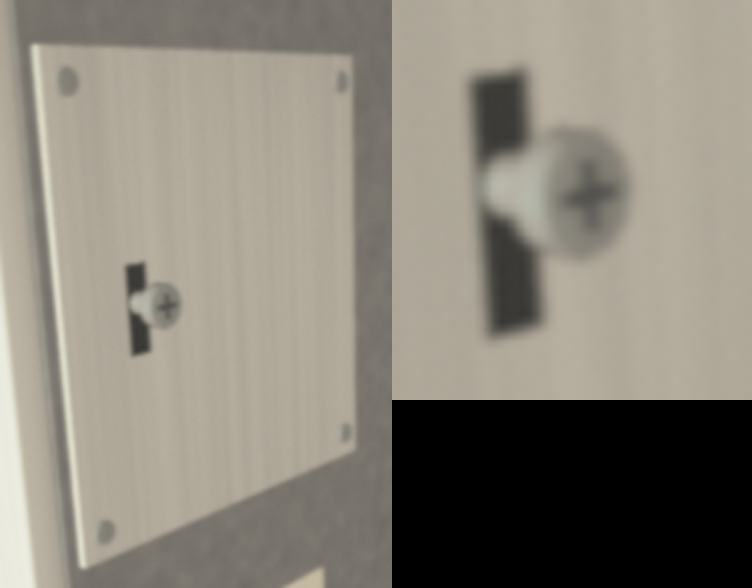

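The enlarged crop shows the screw head's cross at about (230,159), with the shank running left into the slot. That puts the screw near along = −34.5 mm, z = 164 mm, and the plate corners match the 130 × 122 size. I'll take a second wrist view from lower down to pin the height.

>>> step_arm --steps '[[[0, 0.14, 0, 0, 0, 0, 1], [0, 0.12, 0, 0, 0, 0, 1], [0, 0, 0, 0, 0, 0, 1], [0, 0, 0, 0, 0, 0, 1]]]'

```text
clock: 2.82
tcp_pos: [0.5712, 0.1171, 0.1991]
tool_rot: [-0.328, 0.929, 0.16, -0.057]
force: [-0.9, 0.0, 0.6]
finger_gap: 0.0856
grip_force: 0.0
```

```bash
cat > tri.py <<'E'
from h import *
p,d,K,k1,T=snap("wrist"); np.savez("w2.npz",p=p,d=d,K=K,k1=k1,T=T)
z=np.load("w1.npz")
L=lambda Q:np.stack([(Q-face)@n,(Q-face)@t,Q[...,2]],-1)*1000
P=cloud(d,K,k1,T); q=L(P)
m=(abs(q[...,1]+36)<14)&(abs(q[...,2]-165)<14)&(q[...,0]<-11)&(q[...,0]>-18)
vv,uu=np.nonzero(m); H=q[m]; print("px",uu.min(),uu.max(),vv.min(),vv.max(),len(H)); print(H.mean(0).round(1),H.min(0).round(1),H.max(0).round(1))
# front face only
f=np.percentile(H[:,0],10); F=H[H[:,0]<f+2]; print("front",F.mean(0).round(1),(F.min(0)/2+F.max(0)/2).round(1))
m2=(abs(q[...,1]+36)<50)&(abs(q[...,2]-130)<50)&(abs(q[...,0]+3)<4); print("plate off",np.median(q[m2][:,0]))
print("zmax plate",np.percentile(q[m2][:,2],[.5,99.5]))
u0,v0=int(uu.mean()),int(vv.mean()); print(u0,v0)
cv2.imwrite("pics/w2c.png",cv2.resize(p[v0-35:v0+35,u0-35:u0+35],None,fx=8,fy=8,interpolation=cv2.INTER_CUBIC)); print("crop origin",u0-35,v0-35)
E
python3 tri.py
```

```text
px 134 149 151 167 208
[-14.1 -34.1 165.1] [-15.8 -40.1 158.7] [-11.1 -28.3 170.3]
front [-14.4 -34.2 164.8] [-14.4 -34.2 164.5]
plate off -3.5520569685973453
zmax plate [ 80.69673458 179.68858317]
141 159
crop origin 106 124
```

View pics/w2c.png

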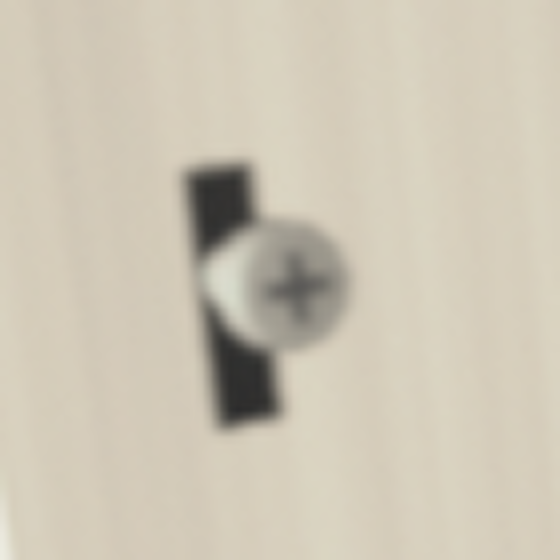

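In the second view the head's cross is at crop (298,286), which is pixel (143.3,159.8). I'll triangulate it with (230,159.4) from the first view and plan the approach to the monitor.

```bash
python3 - <<'E'
from h import *
r=[]
for f,uv in(("w1",(230,159.4)),("w2",(143.3,159.75))):
    z=np.load(f+".npz"); r.append(ray(uv,z["K"],float(z["k1"]),z["T"]))
(o1,a),(o2,b)=r; s=np.linalg.lstsq(np.c_[a,-b],o2-o1,rcond=None)[0]; X=(o1+a*s[0]+o2+b*s[1])/2
print("tri",((X-face)@n*1e3).round(1),((X-face)@t*1e3).round(1),X[2]*1e3,"gap",np.linalg.norm(o1+a*s[0]-o2-b*s[1]))
for o,dd in r:
    s=((face-.0145*n-o)@n)/(dd@n); Y=o+s*dd; print((Y-face)@t*1e3,Y[2]*1e3)
# grasp pose
b=np.deg2rad(69.7); xm=np.array([np.cos(b),np.sin(b),0]); th=np.deg2rad(20)
zz=xm*np.sin(th)-up*np.cos(th); Rg=rot(xm,zz)
g=np.array([.549,-.117,.075])-.003*xm; tcp=g+.019*zz
pre=tcp-.12*zz
print("tcp",tcp,"pre",pre); delta(Rg,pre)
# stages: first level out tilt with x=t, then go
T=tool(); print(T.round(3)); R0=rot(T[:3,0],-up)
print("yaw now",np.rad2deg(np.arctan2(T[1,0],T[0,0])))
E
```

```text
tri -15.4 -34.5 164.47306412236534 gap 0.0001555179190280794
-34.84297643609158 163.63371641607552
-34.64045519268454 163.93344171594967
tcp [ 0.55021371 -0.11371891  0.05714584] pre [ 0.53597464 -0.15221213  0.16990895]
shift units [-0.497  0.832 -0.517] turn units [-0.914  0.037 -1.779] rows 6.6 8.4
[[ 0.942  0.262 -0.212  0.571]
 [ 0.337 -0.732  0.592  0.118]
 [ 0.001 -0.629 -0.777  0.2  ]
 [ 0.     0.     0.     1.   ]]
yaw now 19.688003021284302
```

>>> step_arm --steps '[[[0, 0, -0.03, -0.091, 0.004, -0.178, 1], [0, 0, -0.03, -0.091, 0.004, -0.178, 1], [0, 0, -0.03, -0.091, 0.004, -0.178, 1], [0, 0, 0, -0.091, 0.004, -0.178, 1], [0, 0, 0, -0.091, 0.004, -0.178, 1]]]'

```text
clock: 3.28
tcp_pos: [0.5759, 0.1068, 0.2198]
tool_rot: [-0.221, 0.898, 0.378, 0.047]
force: [-0.4, 0.9, -0.9]
finger_gap: 0.0855
grip_force: 0.0
```

>>> step_arm --steps '[[[0, 0, 0, -0.091, 0.004, -0.178, 1], [0, 0, 0, -0.091, 0.004, -0.178, 1], [0, 0, 0, -0.091, 0.004, -0.178, 1], [0, 0, 0, -0.091, 0.004, -0.178, 1], [0, 0, 0, -0.091, 0.004, -0.178, 1]]]'

```text
clock: 3.7
tcp_pos: [0.5754, 0.1073, 0.2197]
tool_rot: [-0.099, 0.806, 0.565, 0.145]
force: [0.1, 0.1, -0.2]
finger_gap: 0.0855
grip_force: 0.0
```

>>> step_arm --steps '[[[0, 0, 0, 0, 0, 0, 1], [0, 0, 0, 0, 0, 0, 1]]]'

```text
clock: 3.87
tcp_pos: [0.575, 0.1063, 0.2192]
tool_rot: [-0.101, 0.808, 0.562, 0.143]
force: [0.4, -0.2, -0.3]
finger_gap: 0.0852
grip_force: 0.0
```

```bash
cat >> h.py <<'E'
bm=np.deg2rad(69.7); xm=np.array([np.cos(bm),np.sin(bm),0]); th=np.deg2rad(20)
zg=xm*np.sin(th)-up*np.cos(th); RG=rot(xm,zg); TG=np.array([.549,-.117,.075])-.003*xm+.019*zg
E
python3 - <<'E'
from h import *
delta(RG,TG-.12*zg); delta(RG,TG); s=arm.sense(); print(s["tcp_pos"],np.round(s["q"],2),s["clock"])
E
```

```text
shift units [-1.029  0.214 -0.168] turn units [-0.002 -0.005 -0.003] rows 6.4 0.0
shift units [-1.03   0.214  0.312] turn units [-0.002 -0.005 -0.003] rows 6.6 0.0
[0.57498679 0.10627754 0.21918852] [ 0.27  0.43 -0.49  1.85 -0.16  0.74 -0.4 ] 3.8667
```

>>> step_arm --steps '[[[-0.147, 0.031, -0.024, 0, 0, 0, 1], [-0.147, 0.031, -0.024, 0, 0, 0, 1], [-0.147, 0.031, -0.024, 0, 0, 0, 1], [-0.147, 0.031, -0.024, 0, 0, 0, 1], [-0.147, 0.031, -0.024, 0, 0, 0, 1]]]'

```text
clock: 4.28
tcp_pos: [0.5484, -0.0818, 0.1827]
tool_rot: [-0.101, 0.809, 0.561, 0.143]
force: [0.7, -0.9, 0.1]
finger_gap: 0.0854
grip_force: 0.0
```

>>> step_arm --steps '[[[-0.147, 0.031, -0.024, 0, 0, 0, 1], [-0.147, 0.03, -0.024, 0, 0, 0, 1], [0, 0, 0, 0, 0, 0, 1], [0, 0, 0, 0, 0, 0, 1]]]'

```text
clock: 4.62
tcp_pos: [0.537, -0.157, 0.1679]
tool_rot: [-0.101, 0.811, 0.559, 0.143]
force: [0.7, 0.0, 1.1]
finger_gap: 0.0852
grip_force: 0.0
```

```bash
python3 - <<'E'
from h import *
p,d,K,k1,T=snap("wrist"); np.savez("w3.npz",p=p,d=d,K=K,k1=k1,T=T); cv2.imwrite("pics/w3.png",p)
P=cloud(d,K,k1,T); ym=np.array([-xm[1],xm[0],0]); c=np.array([.549,-.117,0])
q=np.stack([(P-c)@xm,(P-c)@ym,P[...,2]],-1)*1e3
m=(abs(q[...,0])<30)&(abs(q[...,1])<45)&(q[...,2]>95)&(q[...,2]<112); H=q[m]; print(len(H),np.median(H[:,2]),np.percentile(H[:,0],[1,99]),np.percentile(H[:,1],[1,99]))
W=P[m]; r=cv2.minAreaRect(W[:,:2].astype(np.float32)*1e3); print(r)
m=(q[...,0]>8)&(q[...,0]<28)&(abs(q[...,1])<25)&(q[...,2]>20)&(q[...,2]<98); H=q[m]
if len(H)>50: print("back",len(H),np.median(H[:,0]),np.polyfit(H[:,1],H[:,0],1))
delta(RG,TG)
E
```

```text
5648 104.05434928744813 [-18.39409951  17.47093661] [-31.51211185  26.73265929]
((551.0045166015625, -118.3302001953125), (36.873226165771484, 60.04194259643555), 70.21602630615234)
back 165 14.581160143403912 [-0.03571726 13.32284732]
shift units [ 0.008 -0.008  0.477] turn units [-0.003 -0.006 -0.012] rows 2.9 0.1
```

View pics/w3.png

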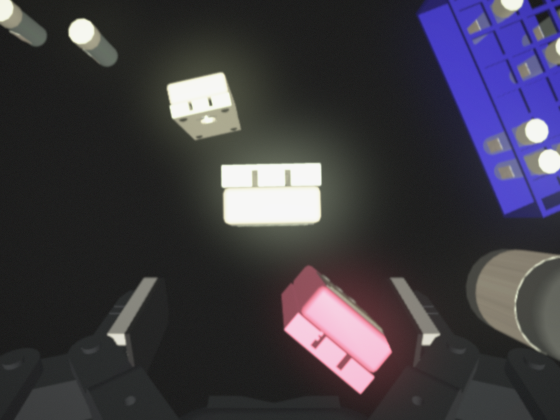

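The wrist view shows the monitor centred between the fingers at (271,195). The small white box is at (204,107), well clear, and the pink box is at (337,330), behind the fingers. I'll check the clearance to the pink box before going down.

```bash
python3 - <<'E'
from h import *
ym=np.array([-xm[1],xm[0],0]); c=np.array([.5500,-.1178,0])
for f,box in(("top",(352,203,392,240)),("w3",(275,260,395,395)),("side",(337,162,360,216))):
    z=np.load(f+".npz"); P=cloud(z["d"],z["K"],float(z["k1"]),z["T"]); u0,v0,u1,v1=box
    p=z["p"][v0:v1,u0:u1].astype(int); m=(p[...,2]-p[...,1]>50); Q=P[v0:v1,u0:u1][m]; Q=Q[Q[:,2]>.02]
    q=np.stack([(Q-c)@xm,(Q-c)@ym,Q[:,2]],-1)*1e3; print(f,len(q),np.percentile(q,[1,50,99],axis=0).round(0).tolist())
E
```

```text
top 414 [[-114.0, -69.0, 28.0], [-81.0, -35.0, 102.0], [-55.0, -8.0, 110.0]]
w3 4466 [[-116.0, -70.0, 26.0], [-84.0, -39.0, 103.0], [-56.0, -9.0, 106.0]]
side 667 [[-116.0, -64.0, 22.0], [-74.0, -22.0, 82.0], [-57.0, -6.0, 106.0]]
```

The pink box spans x_m −116 to −55 and stands 105 mm tall, so I'll grip 80 mm up to leave about 10 mm between it and the gripper body.

>>> step_arm --steps '[[[0.004, 0, 0.115, 0, 0, 0, 1], [0.004, 0, 0.115, 0, 0, 0, 1], [0.004, 0, 0.115, 0, 0, 0, 1], [0.003, -0.003, 0.113, 0, 0, 0, 1], [0, 0, 0, 0, 0, 0, 1]]]'

```text
clock: 5.08
tcp_pos: [0.5497, -0.1088, 0.0591]
tool_rot: [-0.104, 0.808, 0.563, 0.142]
force: [-1.2, 0.7, 0.0]
finger_gap: 0.0855
grip_force: 0.0
```

>>> step_arm --steps '[[[0, 0, 0, 0, 0, 0, 1], [0, 0, 0, 0, 0, 0, -0.2], [0, 0, 0, 0, 0, 0, -0.2], [0, 0, 0, 0, 0, 0, -0.2], [0, 0, 0, 0, 0, 0, -0.2]]]' --force 70

```text
clock: 5.5
tcp_pos: [0.552, -0.1146, 0.0642]
tool_rot: [-0.099, 0.809, 0.562, 0.144]
force: [-0.4, 0.0, 4.9]
finger_gap: 0.0594
grip_force: 74.8
```

>>> step_arm --steps '[[[0, 0, 0, 0, 0, 0, -1], [0, 0, 0, 0, 0, 0, -1], [0, 0, 0, 0, 0, 0, -1], [0, 0, 0, 0, 0, 0, -1], [0, 0, 0, 0, 0, 0, -1]]]' --force 70

```text
clock: 5.92
tcp_pos: [0.552, -0.1145, 0.0642]
tool_rot: [-0.099, 0.809, 0.562, 0.144]
force: [-1.7, -0.1, 5.2]
finger_gap: 0.0595
grip_force: 74.8
```

```bash
python3 - <<'E'
from h import *
s=arm.sense(); print({k:np.round(s[k],4) for k in("clock","tcp_pos","force","torque","finger_gap","grip_force")})
T=tool(); print(T.round(4)); delta(RG,TG+.005*up)
E
```

```text
{'clock': np.float64(5.9167), 'tcp_pos': array([ 0.552 , -0.1145,  0.0642]), 'force': array([-1.7175, -0.0702,  5.1919]), 'torque': array([0.0226, 0.1167, 0.1223]), 'finger_gap': np.float64(0.0595), 'grip_force': np.float64(74.8072)}
[[ 0.3277  0.937   0.1211  0.552 ]
 [ 0.8799 -0.3494  0.3219 -0.1145]
 [ 0.344   0.0011 -0.939   0.0642]
 [ 0.      0.      0.      1.    ]]
shift units [-0.002 -0.008  0.008] turn units [ 0.004 -0.004 -0.004] rows 0.1 0.0
```

>>> step_arm --steps '[[[0.01, 0, -0.03, 0, 0, 0, -1], [0.03, 0, -0.08, 0, 0, 0, -1], [0.041, 0, -0.113, 0, 0, 0, -1], [0.041, 0, -0.113, 0, 0, 0, -1], [0.041, 0, -0.113, 0, 0, 0, -1]]]'

```text
clock: 6.33
tcp_pos: [0.5507, -0.1146, 0.184]
tool_rot: [-0.1, 0.809, 0.562, 0.143]
force: [-0.2, -0.0, -3.0]
finger_gap: 0.0593
grip_force: 76.0
```

>>> step_arm --steps '[[[0, 0, 0, 0.068, 0, -0.186, -1], [0, 0, 0, 0.068, 0, -0.186, -1], [0, 0, 0, 0.068, 0, -0.186, -1], [0, 0, 0, 0.068, 0, -0.186, -1], [0, 0, 0, 0.068, 0, -0.186, -1]]]'

```text
clock: 6.75
tcp_pos: [0.5509, -0.1154, 0.1828]
tool_rot: [-0.133, 0.636, 0.752, 0.112]
force: [0.4, 0.9, -2.6]
finger_gap: 0.0593
grip_force: 75.9
```

>>> step_arm --steps '[[[0, 0, 0, 0.068, 0, -0.186, -1], [0, 0, 0, 0.068, 0, -0.186, -1], [0, 0, 0, 0, 0, 0, -1], [0, 0, 0, 0, 0, 0, -1]]]'

```text
clock: 7.08
tcp_pos: [0.5513, -0.1143, 0.1822]
tool_rot: [-0.144, 0.558, 0.811, 0.099]
force: [-1.0, -0.6, -3.3]
finger_gap: 0.0592
grip_force: 76.3
```

```bash
cat >> h.py <<'E'
# grasp record
TGR=np.eye(4); TGR[:3,:]=[[.3277,.937,.1211,.552],[.8799,-.3494,.3219,-.1145],[.344,.0011,-.939,.0642]]
yg=np.arctan2(.8799,.3277); xg=np.array([np.cos(yg),np.sin(yg),0]); ygv=np.array([-xg[1],xg[0],0])
cm=np.array([.550,-.1177,.052]); cm=cm+ygv*((TGR[:3,3]-cm)@ygv)   # centred across by the pads
MG=np.eye(4); MG[:3,:3]=np.c_[xg,ygv,up]; MG[:3,3]=cm
TM=np.linalg.inv(TGR)@MG      # tool <- monitor
SC=face+t*(-.0347)+up*.1643   # screw axis at face
def goal(off,dz=0,dt=0):  # back plane at `off` (m) from face along n, keyhole entry at screw
    M=np.eye(4); M[:3,:3]=np.c_[n,np.cross(up,n),up]
    e=SC+n*off+up*dz+t*dt; M[:3,3]=e-.018*n-.018*up
    G=M@np.linalg.inv(TM); delta(G[:3,:3],G[:3,3]); return G
def where():
    M=tool()@TM; e=M[:3,3]+M[:3,:3]@[.018,0,.018]; d=e-SC
    print("entry rel screw mm: n %.1f t %.1f z %.1f"%tuple(1e3*np.array([d@n,d@t,d@up])),"tilt/yaw deg",np.rad2deg([M[:3,2]@n,M[:3,2]@t,np.cross(n,M[:3,0])@up]).round(2))
    s=arm.sense(); f=np.array(s["force"]); print("force n t z",np.round([f@n,f@t,f@up],1),"clock",s["clock"],"gap",round(s["finger_gap"],4),"grip",s["grip_force"])
E
python3 - <<'E'
from h import *
print(np.round((MG[:3,3]-np.array([.55,-.1177,.052]))*1e3,2)); where(); goal(-.035)
E
```

```text
[ 0.71 -0.26  0.  ]
entry rel screw mm: n -356.3 t -135.0 z 23.7 tilt/yaw deg [-0.05  0.1  -0.03]
force n t z [-0.1 -1.2 -3.3] clock 7.0833 gap 0.0592 grip 76.27911063405918
shift units [1.174 0.539 0.532] turn units [-0.003 -0.002 -0.002] rows 8.4 0.0
```

>>> step_arm --steps '[[[0.08, 0.04, 0.03, 0, 0, 0, -1], [0.13, 0.06, 0.06, 0, 0, 0, -1], [0.13, 0.06, 0.06, 0, 0, 0, -1], [0.13, 0.06, 0.06, 0, 0, 0, -1], [0.13, 0.06, 0.06, 0, 0, 0, -1]]]'

```text
clock: 7.5
tcp_pos: [0.5567, 0.0649, 0.1705]
tool_rot: [-0.144, 0.559, 0.811, 0.099]
force: [0.3, 0.6, -3.1]
finger_gap: 0.0595
grip_force: 76.3
```

>>> step_arm --steps '[[[0.13, 0.06, 0.06, 0, 0, 0, -1], [0.13, 0.06, 0.06, 0, 0, 0, -1], [0.13, 0.06, 0.06, 0, 0, 0, -1], [0.1, 0.04, 0.05, 0, 0, 0, -1], [0.08, 0.04, 0.03, 0, 0, 0, -1]]]'

```text
clock: 7.92
tcp_pos: [0.5598, 0.2357, 0.1585]
tool_rot: [-0.145, 0.557, 0.812, 0.099]
force: [0.5, -0.3, -3.4]
finger_gap: 0.059
grip_force: 76.2
```

>>> step_arm --steps '[[[0, 0, 0, 0, 0, 0, -1], [0, 0, 0, 0, 0, 0, -1], [0, 0, 0, 0, 0, 0, -1]]]'

```text
clock: 8.17
tcp_pos: [0.5613, 0.2319, 0.1582]
tool_rot: [-0.144, 0.558, 0.812, 0.098]
force: [-0.2, -0.0, -2.4]
finger_gap: 0.0595
grip_force: 76.2
```

```bash
python3 - <<'E'
from h import *
where(); goal(-.035); goal(-.020)
for nm in("side","top"):
  p,d,K,k1,T=snap(nm); np.savez(f"{nm}2.npz",p=p,d=d,K=K,k1=k1,T=T); 
  if nm=="top": cv2.imwrite("pics/top2c.png",cv2.resize(p[180:290,130:260],None,fx=4.5,fy=4.5,interpolation=cv2.INTER_CUBIC))
print(np.round(arm.sense()["q"],2))
E
```

```text
entry rel screw mm: n -36.9 t -1.3 z -0.3 tilt/yaw deg [ 0.01  0.14 -0.02]
force n t z [ 0.  -0.2 -2.4] clock 8.1667 gap 0.0595 grip 76.18387015827466
shift units [0.007 0.005 0.002] turn units [-0.004  0.    -0.002] rows 0.1 0.0
shift units [0.064 0.005 0.022] turn units [-0.004  0.    -0.002] rows 0.4 0.0
[ 0.12  0.64 -0.63  1.7   0.01  0.89 -0.05]
```

View pics/top2c.png

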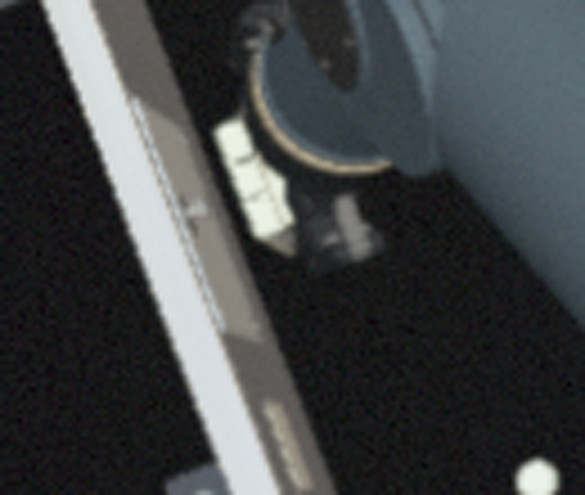

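The top crop shows the held monitor's white top at (250,184), squarely facing the screw at (198,210). I'll check its lateral position against the screw with rays.

```bash
python3 - <<'E'
from h import *
z=np.load("top2.npz"); p=z["p"]; K,k1,T=z["K"],float(z["k1"]),z["T"]
g=p.min(-1)[180:290,130:260]; m=(g>185).astype(np.uint8)
k,l,st,ce=cv2.connectedComponentsWithStats(m)
for i in range(1,k):
    if st[i,4]>20: print(st[i],ce[i]+[130,180])
Tm=tool()@TM; zt=Tm[2,3]+.052; print("zt",zt)
i=l[int(184/4.5),int(250/4.5)]
if i:
    v,u=np.nonzero(l==i); Q=np.array([onz((a+130,b+180),K,k1,T,zt) for a,b in zip(u,v)])
    r=cv2.minAreaRect(Q[:,:2].astype(np.float32)*1e3); print(r)
    c=np.r_[np.array(r[0])/1e3,zt]; print("top rect centre n,t",((c-face)@n*1e3).round(1),((c-face)@t*1e3).round(1),"expected",((Tm[:3,3]-face)@n*1e3).round(1),((Tm[:3,3]-face)@t*1e3).round(1))
z0=np.load("top.npz")
for uv in((130+198/4.5,180+210/4.5),(173.4,226.7)):
    o=onz(uv,K,k1,T,.1643); print("screw",(o-face)@n*1e3,(o-face)@t*1e3)
for f in("top2","side2"):
    z=np.load(f+".npz"); P=cloud(z["d"],z["K"],float(z["k1"]),z["T"]); d=P-face; q=np.stack([d@n,d@t,P[...,2]],-1)*1e3
    m=(q[...,2]>190)&(q[...,2]<206)&(q[...,0]<-22)&(q[...,0]>-85)&(abs(q[...,1]+35)<60)&(z["p"].min(-1)>120); H=q[m]
    print(f,m.sum(),np.percentile(H,[2,50,98],axis=0).round(1).tolist() if m.sum() else "")
E
```

```text
[  10    0   52  110 1084] [165.32380074 234.70295203]
[ 49  28  16  24 164] [186.32317073 220.36585366]
[115 103   8   7  43] [248.8372093  286.20930233]
zt 0.19790604988722665
((559.853515625, 235.61373901367188), (59.48844528198242, 20.446290969848633), 21.669694900512695)
top rect centre n,t -47.1 -36.0 expected -55.6 -35.9
screw -8.735494584829839 -36.77946983884067
screw -7.3897040416121005 -36.31709532838333
top2 181 [[-55.4, -66.5, 192.2], [-45.1, -40.6, 197.6], [-37.1, -7.8, 203.7]]
side2 624 [[-69.8, -70.8, 190.5], [-49.8, -38.7, 197.6], [-35.9, -3.0, 200.1]]
```

>>> step_arm --steps '[[[0.017, 0.001, 0.006, 0, 0, 0, -1], [0.017, 0.001, 0.006, 0, 0, 0, -1], [0.017, 0, 0.006, 0, 0, 0, -1], [0.017, 0, 0.006, 0, 0, 0, -1], [0, 0, 0, 0, 0, 0, -1]]]'

```text
clock: 8.68
tcp_pos: [0.5544, 0.2516, 0.1586]
tool_rot: [-0.145, 0.556, 0.813, 0.099]
force: [0.2, -0.2, -2.2]
finger_gap: 0.0592
grip_force: 76.2
```

```bash
python3 -c "
from h import *
where()"
```

```text
entry rel screw mm: n -15.9 t -0.6 z 0.1 tilt/yaw deg [-0.12  0.1   0.23]
force n t z [-0.3  0.1 -2.2] clock 8.6833 gap 0.0592 grip 76.18205097664031
```

>>> step_arm --steps '[[[0.008, 0, 0.003, 0, 0, 0, -1], [0.008, 0, 0.003, 0, 0, 0, -1], [0, 0, 0, 0, 0, 0, -1]]]'

```text
clock: 8.93
tcp_pos: [0.5534, 0.2547, 0.1583]
tool_rot: [-0.145, 0.556, 0.812, 0.099]
force: [-0.2, 1.1, -2.8]
finger_gap: 0.0593
grip_force: 76.2
```

>>> step_arm --steps '[[[0.006, 0, 0.002, 0, 0, 0, -1], [0, 0, 0, 0, 0, 0, -1]]]'

```text
clock: 9.1
tcp_pos: [0.553, 0.2558, 0.1584]
tool_rot: [-0.145, 0.556, 0.812, 0.099]
force: [-0.5, 0.8, -2.6]
finger_gap: 0.0593
grip_force: 76.2
```

```bash
python3 -c "
from h import *
where()"
```

```text
entry rel screw mm: n -11.5 t -0.5 z -0.1 tilt/yaw deg [-0.07  0.11  0.16]
force n t z [ 0.9 -0.2 -2.6] clock 9.1 gap 0.0593 grip 76.18270293241949
```

>>> step_arm --steps '[[[0.006, 0, 0.002, 0, 0, 0, -1], [0, 0, 0, 0, 0, 0, -1]]]'

```text
clock: 9.27
tcp_pos: [0.5524, 0.2573, 0.1584]
tool_rot: [-0.145, 0.556, 0.812, 0.099]
force: [-0.1, -0.2, -2.7]
finger_gap: 0.0592
grip_force: 76.2
```

>>> step_arm --steps '[[[0.006, 0, 0.002, 0, 0, 0, -1], [0, 0, 0, 0, 0, 0, -1]]]'

```text
clock: 9.43
tcp_pos: [0.5518, 0.2588, 0.1585]
tool_rot: [-0.145, 0.556, 0.812, 0.099]
force: [-0.2, -0.2, -3.0]
finger_gap: 0.0588
grip_force: 76.2
```

```bash
python3 -c "
from h import *
where()"
```

```text
entry rel screw mm: n -8.3 t -0.4 z 0.0 tilt/yaw deg [-0.07  0.1   0.16]
force n t z [-0.1 -0.3 -3. ] clock 9.4333 gap 0.0588 grip 76.1825218523154
```

It has passed the head front by about 6 mm with no force, so the head is in the keyhole. I'll creep on until the bumpers touch.

>>> step_arm --steps '[[[0.005, 0, 0.002, 0, 0, 0, -1], [0, 0, 0, 0, 0, 0, -1]]]'

```text
clock: 9.6
tcp_pos: [0.5513, 0.2601, 0.1585]
tool_rot: [-0.145, 0.556, 0.812, 0.099]
force: [-0.9, -0.0, -2.6]
finger_gap: 0.0591
grip_force: 76.2
```

>>> step_arm --steps '[[[0.004, 0, 0.0015, 0, 0, 0, -1], [0, 0, 0, 0, 0, 0, -1]]]'

```text
clock: 9.77
tcp_pos: [0.551, 0.261, 0.1584]
tool_rot: [-0.145, 0.556, 0.812, 0.099]
force: [0.6, -0.2, -2.8]
finger_gap: 0.0591
grip_force: 76.2
```

```bash
python3 -c "
from h import *
where()"
```

```text
entry rel screw mm: n -5.9 t -0.4 z -0.0 tilt/yaw deg [-0.07  0.1   0.16]
force n t z [-0.4  0.5 -2.8] clock 9.7667 gap 0.0591 grip 76.1821469917777
```

>>> step_arm --steps '[[[0.004, 0, 0.0015, 0, 0, 0, -1], [0, 0, 0, 0, 0, 0, -1]]]'

```text
clock: 9.93
tcp_pos: [0.5507, 0.2617, 0.1584]
tool_rot: [-0.145, 0.556, 0.812, 0.099]
force: [0.5, -1.9, -2.9]
finger_gap: 0.0591
grip_force: 76.5
```

>>> step_arm --steps '[[[0.004, 0, 0.0015, 0, 0, 0, -1], [0, 0, 0, 0, 0, 0, -1]]]'

```text
clock: 10.1
tcp_pos: [0.5507, 0.2619, 0.1583]
tool_rot: [-0.144, 0.557, 0.812, 0.098]
force: [0.5, -3.5, -1.4]
finger_gap: 0.0595
grip_force: 76.9
```

```bash
python3 -c "
from h import *
where()"
```

```text
entry rel screw mm: n -5.0 t -0.4 z -0.2 tilt/yaw deg [0.01 0.11 0.09]
force n t z [-3.5 -0.8 -1.4] clock 10.1 gap 0.0595 grip 76.9160132406978
```

The bumpers made contact at n = −5.0 mm (expected −5.5) with 3.5 N. Next I'll pull down.

>>> step_arm --steps '[[[-0.003, 0, 0.0075, 0, 0, 0, -1], [-0.003, 0, 0.0075, 0, 0, 0, -1], [0, 0, 0, 0, 0, 0, -1]]]'

```text
clock: 10.35
tcp_pos: [0.5509, 0.262, 0.1538]
tool_rot: [-0.144, 0.557, 0.812, 0.099]
force: [2.6, -4.8, -3.6]
finger_gap: 0.0593
grip_force: 76.5
```

```bash
python3 -c "
from h import *
where()"
```

```text
entry rel screw mm: n -5.0 t -0.1 z -4.7 tilt/yaw deg [-0.02  0.09  0.09]
force n t z [-5.4  0.7 -3.6] clock 10.35 gap 0.0593 grip 76.53531465766719
```

>>> step_arm --steps '[[[-0.003, 0, 0.0075, 0, 0, 0, -1], [0, 0, 0, 0, 0, 0, -1]]]'

```text
clock: 10.52
tcp_pos: [0.5509, 0.262, 0.1519]
tool_rot: [-0.144, 0.557, 0.812, 0.099]
force: [3.3, -4.5, -4.2]
finger_gap: 0.0594
grip_force: 76.5
```

```bash
python3 -c "
from h import *
where()"
```

```text
entry rel screw mm: n -5.0 t -0.1 z -6.6 tilt/yaw deg [-0.02  0.09  0.09]
force n t z [-5.4  1.5 -4.2] clock 10.5167 gap 0.0594 grip 76.5355103201
```

>>> step_arm --steps '[[[-0.0035, 0, 0.0075, 0, 0, 0, -1], [0, 0, 0, 0, 0, 0, -1]]]'

```text
clock: 10.68
tcp_pos: [0.551, 0.262, 0.1501]
tool_rot: [-0.144, 0.557, 0.812, 0.099]
force: [2.9, -4.4, -2.3]
finger_gap: 0.0594
grip_force: 76.8
```

>>> step_arm --steps '[[[-0.0035, 0, 0.0075, 0, 0, 0, -1], [0, 0, 0, 0, 0, 0, -1]]]'

```text
clock: 10.85
tcp_pos: [0.5508, 0.2619, 0.1481]
tool_rot: [-0.145, 0.557, 0.812, 0.099]
force: [3.0, -3.6, -3.5]
finger_gap: 0.0592
grip_force: 76.6
```

```bash
python3 -c "
from h import *
where()"
```

```text
entry rel screw mm: n -5.0 t -0.3 z -10.4 tilt/yaw deg [-0.04  0.09  0.11]
force n t z [-4.5  1.5 -3.5] clock 10.85 gap 0.0592 grip 76.56249688501703
```

>>> step_arm --steps '[[[-0.003, 0, 0.0055, 0, 0, 0, -1], [0, 0, 0, 0, 0, 0, -1]]]'

```text
clock: 11.02
tcp_pos: [0.5507, 0.2619, 0.1463]
tool_rot: [-0.145, 0.556, 0.812, 0.099]
force: [2.7, -2.9, -5.0]
finger_gap: 0.0588
grip_force: 76.4
```

>>> step_arm --steps '[[[-0.002, 0, 0.0055, 0, 0, 0, -1], [0, 0, 0, 0, 0, 0, -1]]]'

```text
clock: 11.18
tcp_pos: [0.5507, 0.2619, 0.1448]
tool_rot: [-0.145, 0.556, 0.812, 0.099]
force: [3.3, -3.5, -4.8]
finger_gap: 0.0593
grip_force: 76.4
```

```bash
python3 -c "
from h import *
where()"
```

```text
entry rel screw mm: n -5.0 t -0.4 z -13.7 tilt/yaw deg [-0.05  0.11  0.13]
force n t z [-4.4  1.8 -4.8] clock 11.1833 gap 0.0593 grip 76.41467845416628
```

>>> step_arm --steps '[[[-0.0015, 0, 0.004, 0, 0, 0, -1], [0, 0, 0, 0, 0, 0, -1]]]'

```text
clock: 11.35
tcp_pos: [0.5507, 0.2619, 0.1439]
tool_rot: [-0.145, 0.556, 0.812, 0.099]
force: [3.5, -3.3, -3.9]
finger_gap: 0.0592
grip_force: 76.5
```

>>> step_arm --steps '[[[-0.0015, 0, 0.004, 0, 0, 0, -1], [0, 0, 0, 0, 0, 0, -1]]]'

```text
clock: 11.52
tcp_pos: [0.5508, 0.262, 0.1434]
tool_rot: [-0.145, 0.556, 0.812, 0.099]
force: [1.2, -5.7, 2.2]
finger_gap: 0.0595
grip_force: 77.1
```

```bash
python3 - <<'E'
from h import *
where(); print(arm.sense()["torque"])
p,d,K,k1,T=snap("top"); q0=p[180:290,130:260]
P=cloud(d,K,k1,T); dd=P-face; q=np.stack([dd@n,dd@t,P[...,2]],-1)*1e3
s,ds,Ks,k1s,Ts=snap("side"); w=snap("wrist")[0]
cv2.imwrite("pics/c4.png",np.hstack([cv2.resize(q0,(390,330),interpolation=cv2.INTER_CUBIC),cv2.resize(w,(410,330))]))
for nm,(pp,PP) in {"top":(p,P),"side":(s,cloud(ds,Ks,k1s,Ts))}.items():
    e=PP-face; q=np.stack([e@n,e@t,PP[...,2]],-1)*1e3
    m=(q[...,2]>165)&(q[...,2]<203)&(q[...,0]<-5)&(q[...,0]>-55)&(abs(q[...,1]+35)<45)&(pp.min(-1)>170); H=q[m]
    print(nm,m.sum(),np.percentile(H,[2,50,98],axis=0).round(1).tolist() if m.sum() else "")
E
```

```text
entry rel screw mm: n -5.0 t -0.2 z -15.1 tilt/yaw deg [-0.05  0.08  0.13]
force n t z [-5.8 -0.9  2.2] clock 11.5167 gap 0.0595 grip 77.12319792830385
[-1.35743072 -0.39152926 -0.08536235]
top 144 [[-22.5, -64.0, 174.0], [-11.7, -41.6, 183.0], [-5.6, -6.5, 187.8]]
side 197 [[-39.5, -69.2, 181.3], [-31.3, -34.8, 183.2], [-22.9, -2.8, 186.4]]
```

View pics/c4.png

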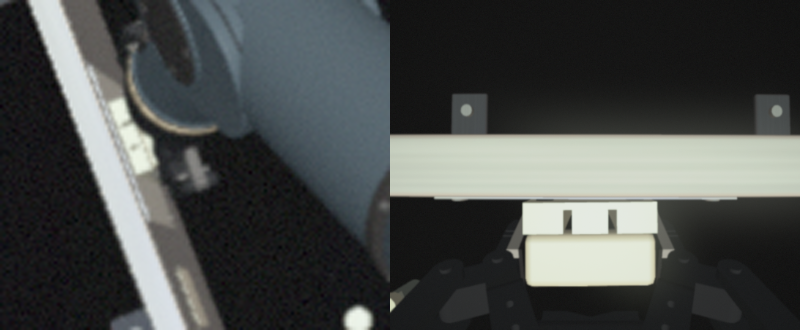

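The wrist half shows the monitor's back edge (523–657, 203) close to the plate, so the bumpers are seated. The top has dropped 14 mm, to about 183–184 mm, and resistance is beginning. I'll push on gently to tell the spring fingers from the hard stop.

>>> step_arm --steps '[[[-0.0015, 0, 0.004, 0, 0, 0, -1], [0, 0, 0, 0, 0, 0, -1]]]'

```text
clock: 11.83
tcp_pos: [0.5509, 0.262, 0.1431]
tool_rot: [-0.144, 0.556, 0.812, 0.099]
force: [1.1, -8.4, 8.8]
finger_gap: 0.0591
grip_force: 78.0
```

```bash
python3 -c "
from h import *
where()"
```

```text
entry rel screw mm: n -5.0 t -0.1 z -15.4 tilt/yaw deg [-0.05  0.06  0.12]
force n t z [-8.3 -2.   8.8] clock 11.8333 gap 0.0591 grip 77.967249614303
```

>>> step_arm --steps '[[[-0.0015, 0, 0.003, 0, 0, 0, -1], [0, 0, 0, 0, 0, 0, -1]]]'

```text
clock: 12.0
tcp_pos: [0.551, 0.262, 0.1428]
tool_rot: [-0.144, 0.556, 0.812, 0.099]
force: [-0.8, -9.5, 15.0]
finger_gap: 0.0596
grip_force: 78.6
```

```bash
python3 -c "
from h import *
where()"
```

```text
entry rel screw mm: n -5.0 t -0.1 z -15.7 tilt/yaw deg [-0.06  0.03  0.13]
force n t z [-8.6 -4.1 15. ] clock 12.0 gap 0.0596 grip 78.60989262582734
```

That is stiff: about 20 N/mm at 18 N, well above the fingers' 10 N, and it sits at the expected home height. So this is the hard stop. I'll back off and give a mild upward tug to check that it is locked.

>>> step_arm --steps '[[[-0.0015, 0, 0.002, 0, 0, 0, -1], [0, 0, 0, 0, 0, 0, -1], [0, 0, 0, 0, 0, 0, -1]]]'

```text
clock: 12.25
tcp_pos: [0.551, 0.2621, 0.1427]
tool_rot: [-0.144, 0.556, 0.812, 0.099]
force: [-2.6, -10.6, 18.4]
finger_gap: 0.0591
grip_force: 79.0
```

>>> step_arm --steps '[[[0.002, 0, -0.005, 0, 0, 0, -1], [0, 0, 0, 0, 0, 0, -1], [0, 0, 0, 0, 0, 0, -1]]]'

```text
clock: 12.5
tcp_pos: [0.5509, 0.262, 0.1432]
tool_rot: [-0.144, 0.556, 0.812, 0.099]
force: [-0.8, -7.9, 9.7]
finger_gap: 0.0592
grip_force: 77.7
```

>>> step_arm --steps '[[[0.001, 0, -0.005, 0, 0, 0, -1], [0, 0, 0, 0, 0, 0, -1], [0, 0, 0, 0, 0, 0, -1]]]'

```text
clock: 12.75
tcp_pos: [0.5508, 0.2619, 0.1436]
tool_rot: [-0.145, 0.556, 0.812, 0.099]
force: [0.9, -6.2, 5.2]
finger_gap: 0.0592
grip_force: 77.0
```

```bash
python3 -c "
from h import *
where()"
```

```text
entry rel screw mm: n -5.1 t -0.3 z -14.9 tilt/yaw deg [-0.08  0.08  0.15]
force n t z [-6.1 -1.4  5.2] clock 12.75 gap 0.0592 grip 77.04890144843375
```

>>> step_arm --steps '[[[0.001, 0, -0.004, 0, 0, 0, -1], [0, 0, 0, 0, 0, 0, -1], [0, 0, 0, 0, 0, 0, -1]]]'

```text
clock: 13.0
tcp_pos: [0.5506, 0.2617, 0.1441]
tool_rot: [-0.145, 0.556, 0.812, 0.099]
force: [1.9, -2.8, -1.6]
finger_gap: 0.0594
grip_force: 76.5
```

```bash
python3 -c "
from h import *
where()"
```

```text
entry rel screw mm: n -5.1 t -0.6 z -14.4 tilt/yaw deg [-0.08  0.12  0.16]
force n t z [-3.3  0.8 -1.6] clock 13.0 gap 0.0594 grip 76.48722568061203
```

>>> step_arm --steps '[[[0.001, 0, -0.004, 0, 0, 0, -1], [0, 0, 0, 0, 0, 0, -1], [0, 0, 0, 0, 0, 0, -1]]]'

```text
clock: 13.25
tcp_pos: [0.5505, 0.2617, 0.1449]
tool_rot: [-0.145, 0.556, 0.812, 0.098]
force: [1.0, -1.2, -5.5]
finger_gap: 0.0591
grip_force: 76.2
```

>>> step_arm --steps '[[[0.001, 0, -0.004, 0, 0, 0, -1], [0, 0, 0, 0, 0, 0, -1], [0, 0, 0, 0, 0, 0, -1]]]'

```text
clock: 13.5
tcp_pos: [0.5507, 0.2616, 0.1462]
tool_rot: [-0.145, 0.556, 0.812, 0.099]
force: [0.9, 0.4, -7.4]
finger_gap: 0.0592
grip_force: 76.8
```

```bash
python3 -c "
from h import *
where()"
```

```text
entry rel screw mm: n -5.3 t -0.5 z -12.3 tilt/yaw deg [-0.08  0.11  0.16]
force n t z [ 0.   1.  -7.4] clock 13.5 gap 0.0592 grip 76.83497966994764
```

The tug met a growing 5 N of resistance, so the fingers are locked behind the shank. I'll press home again, then relax and release.

>>> step_arm --steps '[[[-0.001, 0, 0.006, 0, 0, 0, -1], [-0.001, 0, 0.006, 0, 0, 0, -1], [0, 0, 0, 0, 0, 0, -1], [0, 0, 0, 0, 0, 0, -1]]]'

```text
clock: 13.83
tcp_pos: [0.5509, 0.2619, 0.1436]
tool_rot: [-0.145, 0.556, 0.812, 0.099]
force: [1.8, -3.1, 0.2]
finger_gap: 0.0593
grip_force: 78.0
```

```bash
python3 -c "
from h import *
where()"
```

```text
entry rel screw mm: n -5.1 t -0.2 z -14.9 tilt/yaw deg [-0.06  0.08  0.13]
force n t z [-3.6  0.6  0.2] clock 13.8333 gap 0.0593 grip 77.95954245433677
```

>>> step_arm --steps '[[[-0.002, 0, 0.005, 0, 0, 0, -1], [0, 0, 0, 0, 0, 0, -1], [0, 0, 0, 0, 0, 0, -1]]]'

```text
clock: 14.08
tcp_pos: [0.551, 0.2619, 0.143]
tool_rot: [-0.144, 0.556, 0.812, 0.099]
force: [-0.6, -5.4, 9.5]
finger_gap: 0.0592
grip_force: 78.9
```

```bash
python3 -c "
from h import *
where()"
```

```text
entry rel screw mm: n -5.1 t -0.1 z -15.5 tilt/yaw deg [-0.06  0.04  0.13]
force n t z [-4.8 -2.5  9.5] clock 14.0833 gap 0.0592 grip 78.93948297249153
```

>>> step_arm --steps '[[[-0.001, 0, -0.006, 0, 0, 0, -1], [0, 0, 0, 0, 0, 0, -1], [0, 0, 0, 0, 0, 0, -1]]]'

```text
clock: 14.33
tcp_pos: [0.5509, 0.2615, 0.1435]
tool_rot: [-0.145, 0.556, 0.812, 0.099]
force: [0.1, -2.5, 2.6]
finger_gap: 0.0592
grip_force: 77.7
```

>>> step_arm --steps '[[[0, 0, 0, 0, 0, 0, 1], [0, 0, 0, 0, 0, 0, 1], [0, 0, 0, 0, 0, 0, 1], [0, 0, 0, 0, 0, 0, 1], [0, 0, 0, 0, 0, 0, 1]]]'

```text
clock: 14.75
tcp_pos: [0.5508, 0.2614, 0.1432]
tool_rot: [-0.145, 0.556, 0.812, 0.099]
force: [-1.0, 0.6, -0.2]
finger_gap: 0.0856
grip_force: 0.0
```

>>> step_arm --steps '[[[0, 0, 0, 0, 0, 0, 1], [0, 0, 0, 0, 0, 0, 1], [0, 0, 0, 0, 0, 0, 1]]]'

```text
clock: 15.0
tcp_pos: [0.5509, 0.2612, 0.1432]
tool_rot: [-0.145, 0.556, 0.812, 0.099]
force: [0.5, -0.1, 0.8]
finger_gap: 0.0856
grip_force: 0.0
```

```bash
python3 -c "
from h import *
where()"
```

```text
entry rel screw mm: n -5.8 t -0.5 z -15.3 tilt/yaw deg [-0.07  0.11  0.15]
force n t z [-0.3  0.4  0.8] clock 15.0 gap 0.0856 grip 0.0
```

Released cleanly. I'll retreat along the fingers and look.

>>> step_arm --steps '[[[0, 0, -0.03, 0, 0, 0, 1], [0, 0, -0.08, 0, 0, 0, 1], [0, 0, -0.12, 0, 0, 0, 1], [0, 0, -0.14, 0, 0, 0, 1], [0, 0, -0.14, 0, 0, 0, 1]]]'

```text
clock: 15.42
tcp_pos: [0.5666, 0.2196, 0.2646]
tool_rot: [-0.145, 0.556, 0.812, 0.098]
force: [1.1, -0.3, -0.3]
finger_gap: 0.0856
grip_force: 0.0
```

>>> step_arm --steps '[[[-0.1, 0, -0.08, 0, 0, 0, 1], [-0.15, 0, 0, 0, 0, 0, 1], [-0.15, 0, 0, 0, 0, 0, 1], [-0.1, 0, 0, 0, 0, 0, 1], [0, 0, 0, 0, 0, 0, 1]]]'

```text
clock: 15.83
tcp_pos: [0.6135, 0.0967, 0.236]
tool_rot: [-0.144, 0.56, 0.81, 0.097]
force: [-1.0, -0.2, -0.9]
finger_gap: 0.0856
grip_force: 0.0
```

```bash
python3 - <<'E'
from h import *
p,d,K,k1,T=snap("top"); s,ds,Ks,k1s,Ts=snap("side"); w,dw,Kw,k1w,Tw=snap("wrist")
cv2.imwrite("pics/fin.png",np.hstack([cv2.resize(p[180:290,130:240],(400,400),interpolation=cv2.INTER_CUBIC),cv2.resize(w,(400,400))]))
for nm,(pp,PP) in {"top":(p,cloud(d,K,k1,T)),"side":(s,cloud(ds,Ks,k1s,Ts)),"wrist":(w,cloud(dw,Kw,k1w,Tw))}.items():
    e=PP-face; q=np.stack([e@n,e@t,PP[...,2]],-1)*1e3
    m=(q[...,2]>176)&(q[...,2]<203)&(q[...,0]<-5)&(q[...,0]>-48)&(abs(q[...,1]+35)<45); H=q[m]
    print(nm,m.sum(),np.percentile(H,[3,50,97],axis=0).round(1).tolist() if m.sum() else "")
    b=(q[...,2]>60)&(q[...,2]<175)&(q[...,0]<-36)&(q[...,0]>-48)&(abs(q[...,1]+35)<28)
    if b.sum()>80:
        H=q[b]; print(" front fit off = a*t+b*z+c",np.linalg.lstsq(np.c_[H[:,1:],np.ones(len(H))],H[:,0],rcond=None)[0].round(3),b.sum())
print(arm.sense()["clock"])
E
```

```text
top 394 [[-40.6, -64.7, 177.5], [-23.8, -36.4, 183.1], [-6.2, -7.8, 188.2]]
 front fit off = a*t+b*z+c [-3.0000e-03 -1.9000e-02 -3.9099e+01] 89
side 215 [[-40.0, -65.1, 179.9], [-32.4, -39.5, 183.3], [-24.5, -10.3, 184.8]]
wrist 2208 [[-42.8, -62.0, 176.7], [-38.9, -34.4, 182.8], [-32.6, -6.7, 184.4]]
 front fit off = a*t+b*z+c [-2.0000e-03 -1.5000e-02 -4.0881e+01] 4069
15.9833
```

View pics/fin.png

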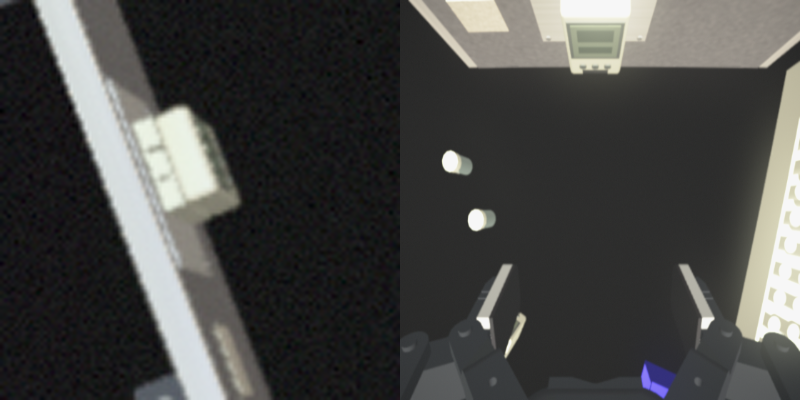

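The monitor is hanging upright on the plate with its display facing out. Its top is at 183 mm, as expected when home, and the tilt is under about 1°. The vials are still standing and the robot is clear, so I'm handing in.

```bash
python3 -c "
from bench import arm
print(arm.close_job())"
```

```text
the job is handed in; nothing more can be done
None
```

The room monitor hangs upright on the screw, pushed down to the hard stop. I handed the job in at about 16 s with the robot clear. The push on the screw peaked at about 21 N. On the way down I felt no clear 4–10 N finger resistance; I judged it locked because an upward tug met about 5 N and its height is right.

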